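Set the electrode gap of a test cell with a feeler gauge

ROBOT

A 6-joint arm with a two-finger parallel gripper is mounted at the origin on a cart in front of the work surface, level with it; the furniture and walls round the work are solid. World frame = base frame: x ahead of the robot, y to its left, z up, the work surface at z = 0. Lengths are in m, angles in rad, forces in N, time in s.
With the tool pointing down it reaches from about 0.275 to 1 m from the base axis. Payload 8.4 kg.
Tool frame: the origin (TCP) lies on the centre line of the jaws, within the pads' length; the fingertips stand 17 mm ahead of it and the grasp point (between the pads) lies 2 mm behind it (bot.tcp_to_tips is the z of the fingertips in the tool frame, in m); z points along the fingers, y is the line along which they close (so a half turn about z gives the same grasp; the last joint's range is limited). The gripper opens to 85 mm and grips with 20 to 120 N. Pads are 22 mm wide; open, the fingers measure 114 mm over their backs; the gripper's body (76 mm by 85 mm) begins 54 mm behind the grasp point. The pads swing forward as they close: fully open they stand 13 mm farther back than shut.
Start: joints at [-1.237, 0.353, 1.633, -0, 1.155, -0.002], TCP at [0.206, -0.59, 0.219] pointing down, gripper open.
Joint ranges: [-2.63, 2.63], [-0.92, 2.1], [0.06, 2.66], [-1.3, 4.44], [0, 2.69], [-3.02, 3.02]. Speed limits (rad/s): [2.22, 2.22, 2.79, 3.14, 3.14, 3.14].

INTERFACE

Orientations are given as a unit quaternion [x, y, z, w].
In Python, from workcell import bot, hand, kinematics, get_obs, vision, hand_in gives the robot as it stands. The module is installed in compiled form; this text tells all that it offers. Calls block until the motion is done:
- bot.reach(position, orientation): joint-space move of the TCP to a pose.
- bot.servo_line(position, ori=None, velocity=0.15): straight line of the TCP; ori=None keeps the orientation; velocity is the mean speed in m/s.
- bot.goto_joints(angles): joint-space move.
- hand.move_gripper(opening, strength=None): finger opening in m; strength is the grip in N (None keeps the last); returns when the fingers have stopped.
- bot.dwell(seconds).
- kinematics.solve_ik(position, orientation): joint angles nearest the present ones, or None.
- get_obs(): the state.
- vision.read_camera(name): name is "scene" or "side" or "wrist"; returns a dict with "frame" (480x640x3 uint8, red, green, blue), "intrinsics" (3x3 intrinsics, pixels), "dist" ([k1, k2, p1, p2, k3] as OpenCV has them; the pictures are not rectified), "view" (4x4, takes a point from world to camera coordinates). Camera axes: x right, y down, z forward; pixel columns grow to the right and rows downward; lengths in m; the calibration is good to about 2 mm. A picture is of the moment at which its call begins. There is no depth.
A pose or a line that the arm cannot do raises bot.IKError and nothing moves.
- hand_in(): hands the job in; it is judged then, once.
The state is a dict: "time_s": time; "joint_pos": joint angles; "joint_vel": joint speeds; "joint_efforts": joint torques, N m; "position": TCP position; "orientation": TCP orientation; "wrist_force": force on the tool from outside, world axes, zero at the start; "ft_torque": the same for the moment, N m; "gripper_width": finger opening in m; "grip_force": force on a finger pad.
Only numpy, scipy, OpenCV 4.12 (cv2) and the standard library are available. Lean on these libraries where they do the work, as an engineer would, in place of code of your own. Each camera call takes 0.05 s, during which the arm holds its last target. There are 200 camera calls.

TASK

Set the electrode gap of the test cell with the blue-handled 6 mm gauge: hang the gauge by its cross bar in the gap between the two brass discs and let go of it, then push the black knob in gently until the sliding disc just pinches the gauge against the sprung disc. Take hold of the gauge again and draw it straight and slowly up so that you feel it drag lightly on both discs (if it comes freely, set it back and push the knob a little further), then stand it back in the empty slot of its wooden block, leaving the knob as set. Never squeeze or force the gauge hard against the discs, and leave the orange gauge in its slot and the beaker, bottle and timer where they are.

Things in the scene. Friction and masses are not known exactly. Their poses are not given: they have to be found in the camera images.
- cell: Test cell, fixed: black base 94 x 206 x 10 mm with an open trough along y: clear side walls 112 mm long, outer faces at x +-32 mm, white end blocks at y 56 to 72 and -72 to -56 mm, all tops at z 60 mm. Origin: centre of the underside. Two brass disc electrodes, 36 mm across, 8 mm thick, face each other along the cell's y at x 0, z 32 mm: 'sprung' on the +y side, 'slider' on the -y side.
- sprung_seat (a point): Where the face of the sprung disc stands at mid setting (x 0, y 3, z 32 mm of the cell). The true face is set up to 6 mm either way along y of this point and is not measured: find it by feel. Behind it a coil spring: pressed towards +y the disc gives 1 mm for 8 N. With 1 to 5 N from the discs the gauge drags lightly (about 1 to 7 N beyond its weight); 9 N is too much.
- slider: The sliding piece: black knob (32 mm diameter, 26 mm long), rod and disc. Origin: centre of the knob's outer end face, which looks to the cell's -y, 32 mm over the bench, free bench beyond. Its disc's face lies 120.5 mm from here towards +y. Pushing the knob to +y narrows the gap (12 to 26.5 mm at the start). A friction gland holds it where it is left; about 5 N slides it, so stop at 7 to 11 N.
- gauge_blue: 6 mm gap gauge, loose, 0.11 kg. Origin: centre of the underside of its steel cross bar, 76 (x) x 10 (y) x 8 mm high. Below it a steel blade 24 (x) x 6 (y) mm, 42 mm long, last 4 mm chamfered; above the bar a blue handle 24 (x) x 12 (y) mm from z 8 to 48 mm. Grip the handle across its 24 mm (x), so that the blade finds its own place in y.
- gauge_bar (a point): The blue gauge's origin again, on the underside of its bar. Hanging in the cell, the bar lies along the cell's x across the tops of both side walls (60 mm over the bench) with the blade between the discs, its nose 18 mm over the bench; hanging in the block, the bar lies along the block's x across a slot (50 mm over the bench).
- gauge_orange: 4 mm gap gauge, not needed: as the blue one, but with a 4 mm blade and an orange handle. It hangs in the other slot of the block; leave it there.
- block: Wooden gauge block 92 x 96 x 50 mm high, fixed, with two slots side by side, 48 mm apart in y. Origin: centre of the underside.
- slot_a (a point): Centre of the mouth of the slot on the block's -y side: 27 mm (block x) x 10 mm (block y), 46 mm deep, edges chamfered 2 mm, 50 mm over the bench. The origin of a gauge that hangs here lies at this point.
- slot_b (a point): The same for the slot on the block's +y side. At the start one slot holds the blue gauge, the other the orange one.
- beaker: Small glass beaker, 58 mm wide, 72 mm high, behind the cell. Origin: centre of the underside. Leave it alone.
- brown_bottle: Small brown reagent bottle with a white cap, 44 mm wide, 86 mm high. Origin: centre of the underside. Leave it alone.
- lab_timer: White lab timer lying on its back, 58 x 66 x 18 mm. Origin: centre of the underside. Leave it alone.
Not all that is in view belongs to the job. What is shaped like the gauge_blue but green is not meant. What is shaped like the gauge_orange but red is not meant.

How it is judged:
On the way, in this order (a step that is already met when the one before it is completed fails the run):
1. the blue gauge hangs by its bar on the walls of the cell, its blade between the discs, let go (z of gauge_blue in the frame of cell between 0.057 and 0.063 m and x of gauge_blue in the frame of cell between -0.012 and 0.012 m and y of gauge_blue in the frame of cell between -0.0165 and 0.0085 m and contact force between the fingers and gauge_blue below 0.1 N), for 0.2 s.
2. the sliding disc has been pushed up and pinches the gauge, still hanging in the gap, between both discs (z of gauge_blue in the frame of cell below 0.064 m and contact force between gauge_blue and slider above 0.8 N and contact force between gauge_blue and sprung above 0.8 N), for 0.2 s.
3. the held gauge is drawn up 5 to 22 mm in the gap while both discs drag on it (z of gauge_blue in the frame of cell between 0.065 and 0.082 m and contact force between the fingers and gauge_blue above 1 N and contact force between gauge_blue and slider above 0.8 N and contact force between gauge_blue and sprung above 0.8 N), for 0.2 s.
At the end, for the whole second after the job is handed in: The faces of the two discs are left 4.8 to 6.3 mm apart (their middles 12.8 to 14.3 mm), so that the gauge just drags; the blue gauge hangs upright and at rest in a slot of the block, its bar on the block (within 6 mm of the slot's mouth), and the orange gauge hangs in the other (distance between sprung_c1 and slider_c1 between 0.0128 and 0.0143 m and (distance between gauge_blue and slot_a below 0.006 m or distance between gauge_blue and slot_b below 0.006 m) and (distance between gauge_orange and slot_a below 0.006 m or distance between gauge_orange and slot_b below 0.006 m) and angle between gauge_blue's own z axis and vertical below 0.08 rad and linear speed of gauge_blue below 0.02 m/s); the robot touches nothing.
It fails at once if the gauge is squeezed or forced against the sliding disc with more than 9 N (contact force between gauge_blue and slider above 9 N).
It fails at once if the gauge is squeezed or forced against the sprung disc with more than 9 N (contact force between gauge_blue and sprung above 9 N).
It fails at once if the beaker, bottle or timer is moved by more than 25 mm (distance of any of beaker, brown_bottle, lab_timer from where it was at the start of the episode above 0.025 m).
It also fails if it takes over 67 s, if anything falls off the work surface, if the arm or the gripper's body presses on something with over 40 N, if the wrist force passes 120 N, or if a joint passes its speed limit or range.

## Working session

There is one attempt and no reset: what is moved stays moved. The work goes in short steps, each a Python script; the robot and the scene stay as the last script left them, time stands still between calls to the robot, and variables do not carry over. Pictures are saved under pics/ and viewed, at most 10 in all, crops included, and the job is handed in when it is done.

```bash
mkdir -p pics
cat > h.py <<'E'
import numpy as np, cv2
from workcell import bot, hand, kinematics, get_obs, vision, hand_in
def snap(name,f):
    c=vision.read_camera(name); cv2.imwrite(f,c["frame"][:,:,::-1]); np.savez(f[:-4]+'.npz',K=c["intrinsics"],d=c["dist"],V=c["view"],frame=c["frame"]); return c
def ray(c,uv):
    K,d,V=[np.array(c[k],float) for k in("K","d","V")]
    p=cv2.undistortPoints(np.array([[uv]],float),K,d)[0,0]
    R=V[:3,:3];o=-R.T@V[:3,3];return o,R.T@np.array([p[0],p[1],1])
def atz(c,uv,z):
    o,r=ray(c,uv);return o+r*(z-o[2])/r[2]
def proj(c,P):
    K,d,V=[np.array(c[k],float) for k in("K","d","V")]
    return cv2.projectPoints(np.array(P,float).reshape(-1,3),cv2.Rodrigues(V[:3,:3])[0],V[:3,3],K,d)[0][:,0]
E
python3 - <<'E'
from h import *
a=snap("scene","pics/s.png");b=snap("side","pics/d.png")
for c in(a,b): print(np.linalg.inv(c["view"])[:3,[2,3]].round(3).tolist(),c["intrinsics"][0][0])
print(get_obs())
E
```

```text
[[0.405, -0.012], [0.675, -1.06], [-0.618, 0.887]] 593.4251905377472
[[0.221, 0.324], [0.872, -1.0], [-0.437, 0.515]] 456.77152118555097
{'time_s': 0.1, 'joint_pos': array([-1.23739659e+00,  3.53589592e-01,  1.63407799e+00, -3.34063504e-05,
        1.15521121e+00, -2.39858532e-03]), 'joint_vel': array([-1.24258765e-05,  9.41288489e-04, -1.41987658e-03,  4.80015619e-04,
       -2.53344202e-04,  6.42765669e-04]), 'joint_efforts': array([-1.94748129e-03, -6.06356549e+01, -3.42819250e+01, -1.51058675e-04,
        3.78656667e-03, -7.81193052e-06]), 'position': array([ 0.20579246, -0.58966232,  0.21852229]), 'orientation': array([ 9.85936684e-01,  1.67118048e-01, -1.21011052e-04, -6.31763056e-04]), 'wrist_force': array([-0.22201717,  0.4667173 , -0.22324416]), 'ft_torque': array([-0.01257698, -0.00081895, -0.00390306]), 'grip_force': 0.0, 'gripper_width': 0.08530867466653662}
```

View pics/s.png

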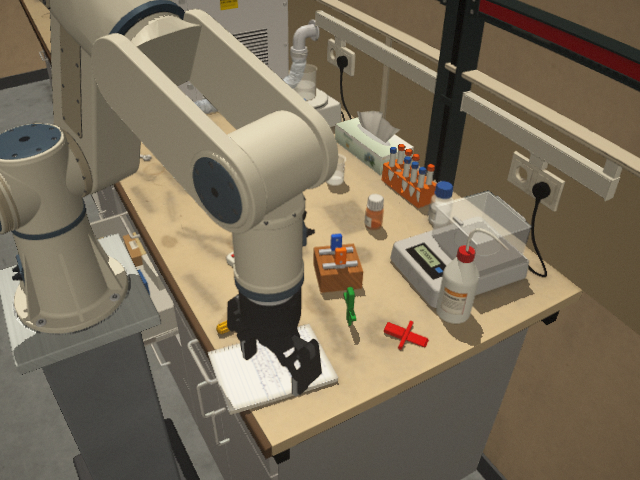

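View pics/d.png

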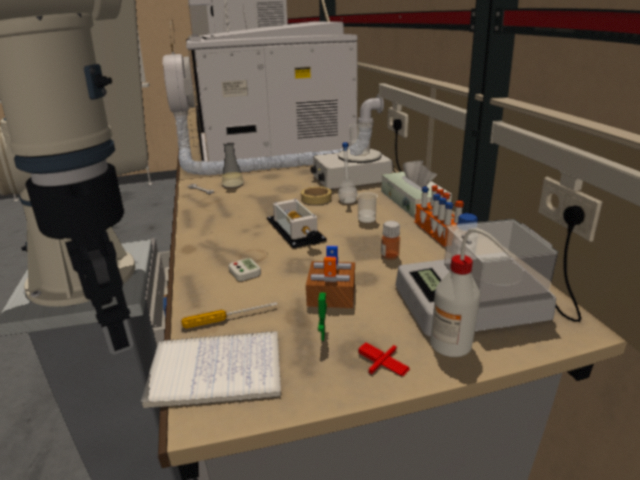

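Side view: the block is at (331,283), with the blue handle at (332,252) in the rear slot and the orange one at (330,266) in front. The decoys are the green gauge at (323,310) and the red one at (385,358), both outside the block. The blue gauge in the block fits the description. The cell is at (296,222), knob at (313,238). I'll get rough positions, then use the wrist camera.

Run:
```python
from h import *
c=dict(np.load("pics/d.npz"))
for n,uv,z in [("blue top",(332,247),.098),("orange top",(330,260),.098),("block topL",(308,276),.05),("block topR",(355,277),.05),("knob",(315,239),.032),("cellbaseL",(267,217),.01),("cellbase near L",(296,245),.01),("cellbase near R",(326,236),.01),("cap",(391,223),.086),("beaker",(367,222),0),("timer",(245,268),.018)]:
    print(n,atz(c,uv,z).round(3))
from scipy.spatial.transform import Rotation as R
# lift and look: wrist cam pose relative to tool
w=vision.read_camera("wrist"); o=get_obs()
T=np.eye(4);T[:3,:3]=R.from_quat(o["orientation"]).as_matrix();T[:3,3]=o["position"]
X=np.linalg.inv(w["view"]);print((np.linalg.inv(T)@X).round(3),w["intrinsics"][0][0])
```

```text
blue top [ 0.543 -0.217  0.098]
orange top [ 0.525 -0.268  0.098]
block topL [ 0.488 -0.234  0.05 ]
block topR [ 0.576 -0.265  0.05 ]
knob [ 0.551 -0.041  0.032]
cellbaseL [0.466 0.18  0.01 ]
cellbase near L [ 0.508 -0.015  0.01 ]
cellbase near R [0.592 0.011 0.01 ]
cap [ 0.711 -0.121  0.086]
beaker [0.728 0.082 0.   ]
timer [ 0.374 -0.107  0.018]
[[ 0.    -0.965 -0.261  0.067]
 [ 1.    -0.     0.001  0.   ]
 [-0.001 -0.261  0.965 -0.155]
 [ 0.     0.     0.     1.   ]] 337.1194098023375
```

```bash
cat >> h.py <<'E'
from scipy.spatial.transform import Rotation as R
def quat(yaw):  # tool down, tool x at world yaw
    x=np.array([np.cos(yaw),np.sin(yaw),0]);z=np.array([0,0,-1.]);return R.from_matrix(np.c_[x,np.cross(z,x),z]).as_quat()
E
python3 - <<'E'
from h import *
d=np.deg2rad
bot.reach([.53,-.27,.22],quat(d(71)));w=snap("wrist","pics/w1.png")
print(get_obs()["joint_pos"].round(2))
bot.reach([.53,.03,.20],quat(d(102)));w2=snap("wrist","pics/w2.png")
print(get_obs()["joint_pos"].round(2),get_obs()["time_s"])
E
```

```text
[-0.48  0.31  1.7  -0.    1.14 -0.14]
[ 0.05  0.23  1.85 -0.    1.06 -0.16] 3.0667
```

View pics/w1.png

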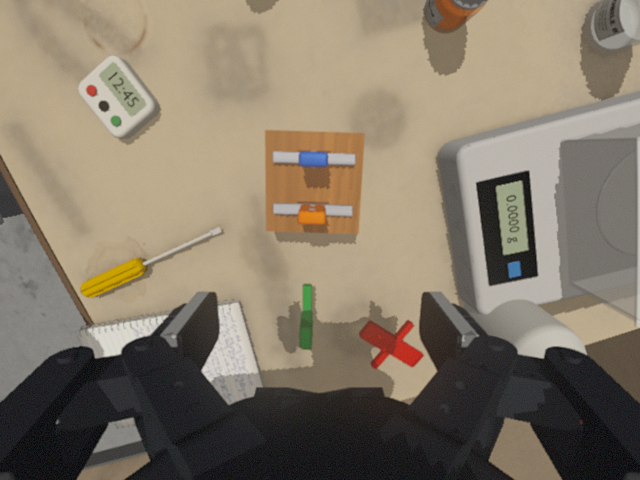

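View pics/w2.png

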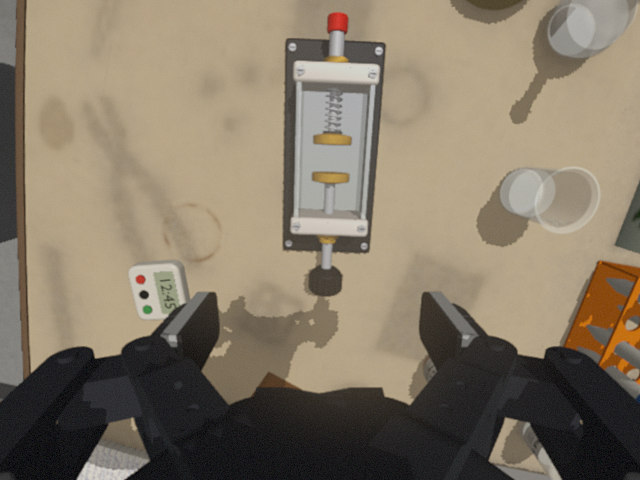

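The wrist view shows the blue handle at (313,159) on its silver bar (274–355,158) and the orange one at (313,214), both in the block. The green (307,315) and red (391,343) decoys lie on the bench. The second view shows the cell: brass discs at (332,139) and (330,177), knob at (325,280). Enlarging both.

Run:
```python
import cv2,numpy as np
a=cv2.imread("pics/w1.png")[120:245,255:375];b=cv2.imread("pics/w2.png")[30:310,270:400]
A=cv2.resize(a,None,fx=4,fy=4,interpolation=cv2.INTER_CUBIC)
B=cv2.resize(b[0:0+250],None,fx=2.4,fy=2.4,interpolation=cv2.INTER_CUBIC)
C=np.zeros((600,800,3),np.uint8);C[:500,:480]=A;C[:600,485:485+B.shape[1]]=B[:600];cv2.imwrite("pics/c1.png",C)
D=cv2.resize(cv2.imread("pics/w2.png")[120:245,280:400],None,fx=5,fy=4.8,interpolation=cv2.INTER_CUBIC);cv2.imwrite("pics/c2.png",D)
```

```text
(no output)
```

View pics/c1.png

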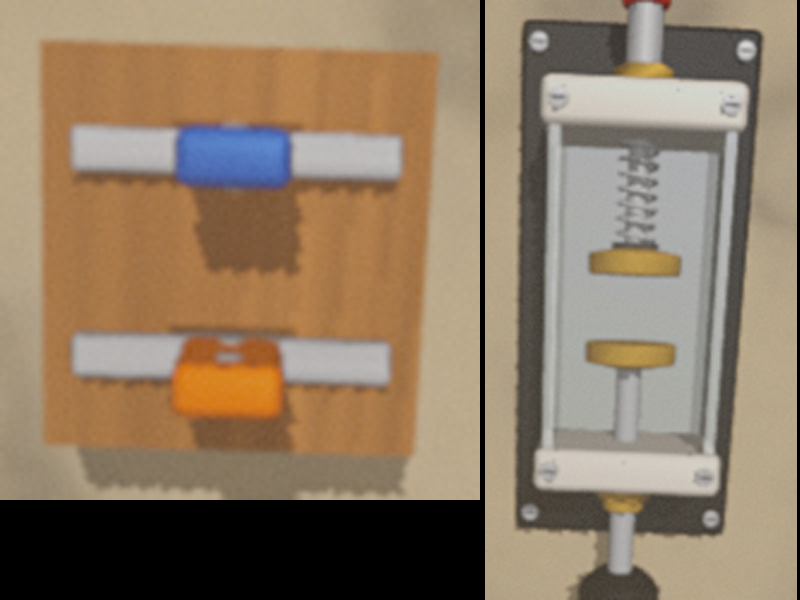

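View pics/c2.png

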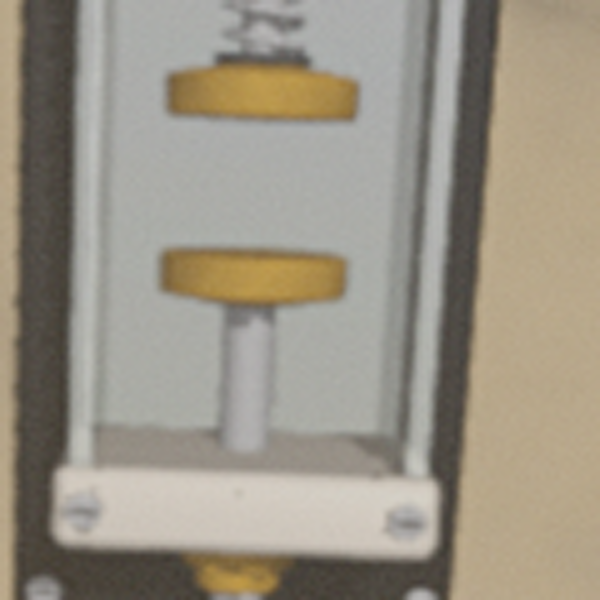

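Run:
```python
from h import *
from scipy.optimize import least_squares as LS
w1=dict(np.load("pics/w1.npz"));w2=dict(np.load("pics/w2.npz"))
def fit(c,loc,px,g):
    loc=np.array(loc);f=lambda p:(proj(c,np.c_[p[0]+np.cos(p[2])*loc[:,0]-np.sin(p[2])*loc[:,1],p[1]+np.sin(p[2])*loc[:,0]+np.cos(p[2])*loc[:,1],loc[:,2]])-px).ravel()
    r=LS(f,g);return r.x,r.fun.reshape(-1,2).round(1).tolist()
B=lambda L:np.array(L)/4+[255,120]
p,e=fit(w1,[[-.046,.048,.05],[.046,.048,.05],[.046,-.048,.05],[-.046,-.048,.05]],B([(41,41),(438,53),(412,455),(45,443)]),[.53,-.24,-.33]);print("block",p.round(4),np.rad2deg(p[2]),e)
cs,sn=np.cos(p[2]),np.sin(p[2])
for s in(-.024,.024):print("slot",p[:2]+s*np.array([-sn,cs]))
p2,e=fit(w1,[[-.038,.005,.058],[.038,.005,.058]],B([(72,126),(402,136)]),p);print("bar",p2,e)
S=lambda L:(np.array(L)-[485,0])/2.4+[270,30]
loc=[[-.047,.103,.01],[.047,.103,.01],[.047,-.103,.01],[-.047,-.103,.01]]
px=S([(527,20),(761,32),(720,534),(517,527)])
q,e=fit(w2,loc,px,[.53,.08,.2]);print("cell",q.round(4),np.rad2deg(q[2]),e)
# end block tops incl
loc2=loc+[[-.032,.072,.06],[.032,.072,.06],[.032,-.072,.06],[-.032,-.072,.06]]
px2=np.r_[px,S([(543,74),(748,84),(716,494),(534,488)])]
q2,e=fit(w2,loc2,px2,q);print("cell2",q2.round(4),np.rad2deg(q2[2]),e)
D=lambda L:np.array(L)/[5,4.8]+[280,120]
cs,sn=np.cos(q2[2]),np.sin(q2[2])
def tocell(P):
    d=P[:2]-q2[:2];return (d@[cs,sn],d@[-sn,cs])
for n,uv,z in [("spL",(168,115),.032),("spR",(355,119),.032),("spC50",(262,121),.05),("slL",(163,252),.032),("slR",(346,258),.032),("slC50",(255,248),.05)]:
    print(n,np.round(tocell(atz(w2,D([uv])[0],z)),4))
print("knob axis",np.round(tocell(atz(w2,(325,268),.048)),4),np.round(tocell(atz(w2,(325,296),.032)),4))
print("camY",np.round(tocell(ray(w2,(320,240))[0]),3))
```

```text
block [ 0.5372 -0.2371 -0.3643] -20.871936581042622 [[-0.2, -0.3], [0.2, -0.1], [0.4, 0.2], [-0.4, 0.4]]
slot [ 0.52865679 -0.25954153]
slot [ 0.54575825 -0.21469134]
bar [ 0.54580553 -0.21470112 -0.36255284] [[-0.4, 0.0], [0.4, 0.0]]
cell [0.5304 0.0919 0.1651] 9.460151892999836 [[-2.0, -1.1], [2.0, -1.1], [1.4, 1.9], [-1.5, 1.3]]
cell2 [0.5302 0.0921 0.166 ] 9.509463171792381 [[-2.3, -1.5], [1.8, -1.5], [1.4, 1.6], [-1.5, 1.0], [3.1, -0.6], [-2.6, -0.9], [-2.6, 1.6], [2.6, 1.3]]
spL [-0.0168  0.0081]
spR [0.0178 0.0088]
spC50 [-0.0001  0.0075]
slL [-0.0168 -0.018 ]
slR [ 0.0178 -0.0176]
slC50 [-0.0002 -0.0153]
knob axis [-0.0012 -0.1071] [ 0.0008 -0.1438]
camY [-0.012  0.004]
```

Crop confirms blue, not orange, in the +y slot. Grasping it while I refine the cell yaw from its walls.

Run:
```python
from h import *
w2=dict(np.load("pics/w2.npz"))
S=lambda L:np.array(((L[0]-485)/2.4+270,L[1]/2.4+30))
for n,a,b in [("L",(541,452),(547,125)),("R",(711,452),(738,132))]:
    P,Q=atz(w2,S(a),.06),atz(w2,S(b),.06);print(n,P.round(4),Q.round(4),np.rad2deg(np.arctan2(*(Q-P)[1::-1]))-90)
P,Q=atz(w2,(325.5,268),.048),atz(w2,(337.5,14),.032);print("axis",np.rad2deg(np.arctan2(*(Q-P)[1::-1]))-90)
q=quat(np.deg2rad(69.2))
hand.move_gripper(.05,30)
bot.reach([.5458,-.2147,.13],q)
bot.servo_line([.5458,-.2147,.080],velocity=.1)
hand.move_gripper(.0,30)
o=get_obs();print(o["gripper_width"],o["grip_force"],o["wrist_force"],o["position"],o["time_s"])
```

```text
L [0.508  0.0306 0.06  ] [0.4888 0.1416 0.06  ] 9.839884455341036
R [0.5699 0.0437 0.06  ] [0.5524 0.1529 0.06  ] 9.073357734352129
axis 9.50130819546294
0.02257012067647157 29.392864108085632 [-2.24309538  1.19106313  6.91837672] [ 0.54588764 -0.21476081  0.08072036] 5.5083
```

```bash
python3 - <<'E'
from h import *
bot.servo_line([.5458,-.2147,.165],velocity=.1)
o=get_obs();print(o["gripper_width"],o["wrist_force"],o["time_s"])
q=quat(np.deg2rad(99.5))
bot.reach([.530,.0931,.165],q)
bot.servo_line([.530,.0931,.145],velocity=.1)
snap("wrist","pics/w3.png")
o=get_obs();print(o["position"],o["orientation"],o["wrist_force"],o["time_s"])
E
python3 - <<'E'
import cv2
cv2.imwrite("pics/c3.png",cv2.resize(cv2.imread("pics/w3.png")[100:420,200:460],None,fx=1.8,fy=1.8,interpolation=cv2.INTER_CUBIC))
E
```

```text
0.02229497230472427 [-0.43858594  0.38741745 -1.76996259] 6.5083
[0.53010293 0.09242088 0.1449448 ] [ 6.46593905e-01  7.62834353e-01 -2.20918453e-04 -1.49066204e-04] [-0.01633653 -0.41274115 -1.53865987] 8.0833
```

View pics/c3.png

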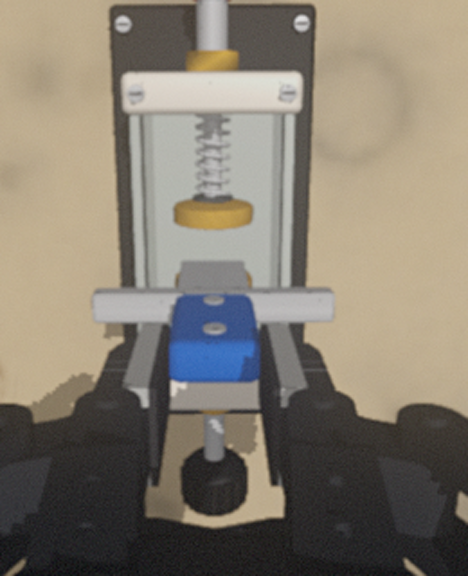

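The gauge is held square (bar level at v≈305), with the sprung disc at (213,213) and the blade nose edge at (213,262) in the crop. Checking the clearance numerically.

Run:
```python
from h import *
c=dict(np.load("pics/w3.npz"));a=np.deg2rad(9.5);O=np.array([.5302,.0921])
F=lambda p:np.array(p)/1.8+[200,100]
def tc(P):d=P[:2]-O;return np.round((d@[np.cos(a),np.sin(a)],d@[-np.sin(a),np.cos(a)]),4)
for p,z in [((175,226),.032),((252,226),.032),((213,229),.05),((182,262),.073),((245,262),.073),((182,262),.077),((122,72),.06),((302,72),.06),((95,290),.123),((333,290),.123)]:print(p,z,tc(atz(c,F(p),z)))
print(tc(get_obs()["position"]))
```

```text
(175, 226) 0.032 [-0.0171  0.0061]
(252, 226) 0.032 [0.0177 0.006 ]
(213, 229) 0.05 [0.0001 0.0088]
(182, 262) 0.073 [-0.0119  0.0009]
(245, 262) 0.073 [0.0126 0.0009]
(182, 262) 0.077 [-0.0117  0.0021]
(122, 72) 0.06 [-0.0343  0.0723]
(302, 72) 0.06 [0.034  0.0722]
(95, 290) 0.123 [-0.036   0.0064]
(333, 290) 0.123 [0.0372 0.0063]
[-0.      0.0003]
```

```bash
python3 - <<'E'
from h import *
p=[.530,.0931]
bot.servo_line([*p,.102],velocity=.08)
f=get_obs()["wrist_force"];print(f)
bot.servo_line([*p,.0915],velocity=.04)
o=get_obs();print(o["wrist_force"]-f,o["position"])
hand.move_gripper(.05)
bot.dwell(.3);o=get_obs();print(o["wrist_force"],o["time_s"])
bot.servo_line([*p,.165],velocity=.12)
hand.move_gripper(0)
# knob approach: cell y=-0.175 for TCP
a=np.deg2rad(9.5);P=lambda y:[.5302-np.sin(a)*y,.0921+np.cos(a)*y]
bot.reach([*P(-.165),.165],quat(np.pi/2+a))
snap("wrist","pics/w4.png")
bot.servo_line([*P(-.165),.034],velocity=.12);bot.dwell(.2)
o=get_obs();print(o["wrist_force"],o["position"],bot.tcp_to_tips,o["time_s"])
snap("side","pics/d4.png")
E
python3 - <<'E'
import cv2,numpy as np
a=cv2.resize(cv2.imread("pics/w4.png")[0:270,220:420],None,fx=2,fy=2,interpolation=cv2.INTER_CUBIC)
b=cv2.resize(cv2.imread("pics/d4.png")[160:295,250:350],None,fx=4,fy=4,interpolation=cv2.INTER_CUBIC)
cv2.imwrite("pics/c4.png",np.hstack([a,b]))
E
```

```text
[ 0.71124301 -0.33440947 -2.13261371]
[-1.83027839  0.4072553   1.11685898] [0.52985572 0.09309374 0.09132265]
[0.09461667 0.33972675 0.06717606] 9.8583
[-0.60844575  0.06349844  0.04733306] [ 0.55784738 -0.07071734  0.03463668] 0.017 13.35
```

View pics/c4.png

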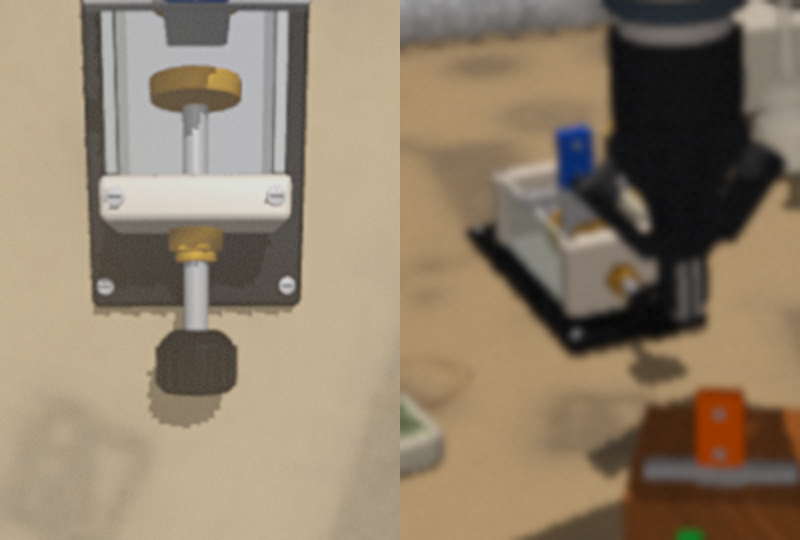

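The gauge hangs upright in the cell with its blade between the discs, and the fingers are clear of the knob at (195,360). Next I push the knob, watching the force.

```bash
cat >> h.py <<'E'
a=np.deg2rad(9.5);u=np.array([-np.sin(a),np.cos(a),0])
P=lambda y:[.5302-np.sin(a)*y,.0921+np.cos(a)*y]
def fy(n=4):
    s=[]
    for _ in range(n): s.append(get_obs()["wrist_force"]@u);bot.dwell(.02)
    return -np.mean(s)
def push(y,step,ymax,stop,v):
    while y<ymax:
        y+=step;bot.servo_line([*P(y),.034],velocity=v);f=fy()
        o=get_obs();ya=(o["position"]-[.5302,.0921,0])@u
        print(round(y*1e3,2),round(ya*1e3,2),round(f,2))
        if f>stop:break
    print(o["time_s"]);return y
E
python3 - <<'E'
from h import *
print("base",fy())
y=push(-.165,.012,-.154,4,.05)
y=push(y,.002,-.138,6.8,.03)
E
```

```text
base 0.3231433826479306
-153.0 -152.79 -0.16
13.925
-151.0 -151.01 0.54
-149.0 -148.97 0.09
-147.0 -146.94 -0.4
-145.0 -144.97 -0.17
-143.0 -143.28 4.97
-141.0 -141.2 4.65
-139.0 -139.08 4.45
-137.0 -137.01 4.26
16.4583
```

Run:
```python
from h import *
y=push(-.137,.001,-.1305,6.3,.02)
y=push(y,.0004,-.118,7.4,.01)
```

```text
-136.0 -136.03 4.46
-135.0 -135.02 4.42
-134.0 -133.99 4.16
-133.0 -133.0 4.53
-132.0 -131.99 4.97
-131.0 -131.0 4.73
-130.0 -130.01 4.67
18.675
-129.6 -129.65 4.74
-129.2 -129.3 5.36
-128.8 -128.91 4.96
-128.4 -128.53 5.55
-128.0 -128.14 5.83
-127.6 -127.73 5.75
-127.2 -127.32 5.7
-126.8 -126.91 5.3
-126.4 -126.52 5.55
-126.0 -126.09 5.41
-125.6 -125.72 5.52
-125.2 -125.32 5.33
-124.8 -124.95 5.12
-124.4 -124.68 6.15
-124.0 -124.46 7.78
23.425
```

Run:
```python
from h import *
bot.dwell(.3);print(fy())
bot.servo_line([*P(-.155),.034],velocity=.08)
bot.servo_line([*P(-.155),.165],velocity=.15)
hand.move_gripper(.055)
bot.reach([*P(-.005),.150],quat(np.pi/2+a))
bot.dwell(.2);snap("wrist","pics/w5.png");o=get_obs();print(o["position"],o["wrist_force"],o["time_s"])
import cv2
cv2.imwrite("pics/c5.png",cv2.resize(cv2.imread("pics/w5.png")[140:340,240:400],None,fx=3,fy=3,interpolation=cv2.INTER_CUBIC))
```

```text
7.893070108188609
[0.53140148 0.08620705 0.15013454] [-0.37654032 -0.05804722  0.6717852 ] 26.8167
```

View pics/c5.png

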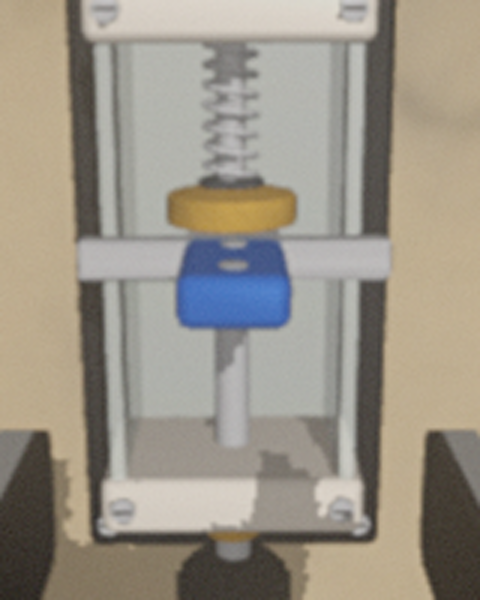

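The gauge sits level between the discs (bar edge from (79,239) to (391,239) in the crop). Computing its yaw and y.

Run:
```python
from h import *
c=dict(np.load("pics/w5.npz"));F=lambda p:np.array(p)/3+[240,140]
O=np.array([.5302,.0921]);
def tc(P):d=P[:2]-O;return np.round((d@[np.cos(a),np.sin(a)],d@u[:2]),4)
L,Rr=atz(c,F((79,239)),.068),atz(c,F((391,239)),.068)
print(tc(L),tc(Rr),np.rad2deg(np.arctan2(*(Rr-L)[1::-1])))
L,Rr=atz(c,F((179,326)),.108),atz(c,F((290,326)),.108);print("handle -y top",tc(L),tc(Rr))
# subpixel edge rows of the bar's upper edge over left/right free stretches
g=cv2.GaussianBlur(c["frame"],(3,3),0).astype(float).sum(2)
for cols in (range(268,273),range(282,292),range(346,354),range(364,369)):
    r=[]
    for x in cols:
        d=np.abs(np.diff(g[213:226,x]));d[d<d.max()*.3]=0;r.append((d*(np.arange(213,225)+.5)).sum()/d.sum())
    print(cols,np.round(np.median(r),2))
```

```text
[-0.0363  0.011 ] [0.0384 0.0109] 9.414434746326146
handle -y top [-0.0104  0.0012] [0.0123 0.0011]
range(268, 273) 218.99
range(282, 292) 219.14
range(346, 354) 219.28
range(364, 369) 218.58
```

Run:
```python
from h import *
O=np.array([.5302,.0921]);p=O+.001*np.array([np.cos(a),np.sin(a)])+.0062*u[:2]
q=quat(np.pi/2+np.deg2rad(9.45))
bot.reach([*p,.135],q)
bot.servo_line([*p,.091],velocity=.08);bot.dwell(.2)
o=get_obs();f0=o["wrist_force"];print(f0.round(2),o["position"])
hand.move_gripper(0,20);bot.dwell(.1)
o=get_obs();print(o["wrist_force"].round(2),o["gripper_width"],o["position"],o["time_s"])
for z in (.096,.0985,.101,.104):
    bot.servo_line([*p,z],velocity=.01)
    s=[]
    for _ in range(4): s.append(get_obs()["wrist_force"]);bot.dwell(.03)
    print(z,np.round(np.mean(s,0)-f0,2),get_obs()["position"].round(4))
print(get_obs()["time_s"])
```

```text
[-0.02  0.19 -0.31] [0.53054807 0.09845499 0.09151726]
[-2.3  -1.33  6.25] 0.023195930173284696 [0.53005727 0.09836578 0.09119142] 28.45
0.096 [-0.36 -0.13 -3.74] [0.53   0.0984 0.0959]
0.0985 [-0.5  -0.23 -0.68] [0.5303 0.0984 0.0987]
0.101 [-0.81  0.07 -1.83] [0.5303 0.0984 0.1011]
0.104 [-0.44 -0.43 -1.46] [0.5302 0.0984 0.1041]
30.8833
```

Run:
```python
from h import *
import threading
p=[*(np.array([.5302,.0921])+.001*np.array([np.cos(a),np.sin(a)])+.0062*u[:2])]
for z in (.101,.098,.101,.104,.106):
    bot.servo_line([*p,z],velocity=.008)
    s=[get_obs()["wrist_force"]]
    for _ in range(3): bot.dwell(.02);s.append(get_obs()["wrist_force"])
    print(z,np.round(s,1).tolist(),get_obs()["position"].round(4))
print(get_obs()["gripper_width"],get_obs()["time_s"]);snap("wrist","pics/w6.png");snap("side","pics/d6.png")
```

```text
0.101 [[-0.5, 0.1, 0.8], [0.5, 0.2, 0.6], [0.7, 0.3, 0.5], [0.0, 0.6, -0.2]] [0.5305 0.0984 0.1011]
0.098 [[1.3, 1.0, 0.2], [0.8, -0.4, -1.0], [1.2, 0.0, -1.2], [1.2, 0.0, -0.8]] [0.5301 0.0984 0.0978]
0.101 [[0.0, -0.3, -4.0], [0.0, 0.7, -3.7], [-0.4, 0.2, -4.5], [-0.5, 0.0, -3.6]] [0.5298 0.0983 0.1009]
0.104 [[-1.4, 0.5, -2.2], [-0.8, 0.2, -1.8], [-0.8, 0.1, -1.7], [-1.6, -0.7, -2.3]] [0.5303 0.0984 0.1042]
0.106 [[-0.9, -0.0, -2.8], [0.2, 0.3, -2.5], [-0.3, 0.5, -3.0], [0.5, -0.4, -3.2]] [0.5303 0.0984 0.1061]
0.023092655456875423 33.6333
```

There's light drag: the up and down strokes differ by about 1.5 N each way from the weight, which matches a pinch of about 2.5 N. Drawing it out and comparing its place in the grip with the first grasp.

Run:
```python
from h import *
p=[*(np.array([.5302,.0921])+.001*np.array([np.cos(a),np.sin(a)])+.0062*u[:2])]
bot.servo_line([*p,.130],velocity=.02)
bot.servo_line([*p,.170],velocity=.08)
bot.reach([.5458,-.2147,.170],quat(np.deg2rad(69.2)));bot.dwell(.1)
c=snap("wrist","pics/w7.png");o=get_obs();print(o["position"],o["time_s"])
import cv2
A=np.load("pics/w3.npz")["frame"];B=c["frame"]
def blue(f):
    f=f.astype(int);m=((f[...,2]>f[...,0]+60)&(f[...,2]>90)).astype(np.uint8);m[:200]=0;m[360:]=0
    n,l,s,ce=cv2.connectedComponentsWithStats(m);k=1+s[1:,4].argmax();return s[k],ce[k]
print(blue(A),blue(B))
x=lambda f:cv2.resize(f[230:350,230:410,::-1],None,fx=3,fy=3,interpolation=cv2.INTER_CUBIC)
cv2.imwrite("pics/c7.png",np.hstack([x(A),x(B)])[:, :1080]) 
cv2.imwrite("pics/c7.png",cv2.resize(np.vstack([x(A),x(B)]),(450,600)))
```

```text
[ 0.54611966 -0.21335472  0.16999374] 37.075
(array([ 294,  264,   50,   48, 1995], dtype=int32), array([318.48721805, 289.81804511])) (array([ 294,  264,   51,   48, 1994], dtype=int32), array([318.89067202, 289.67652959]))
```

View pics/c7.png

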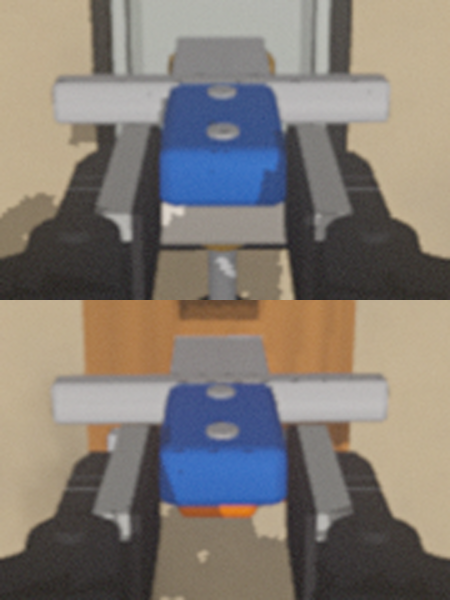

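The gauge sits in the grip exactly as in the first grasp (within 0.4 px). Inserting it in slot_b.

Run:
```python
from h import *
p=[.5459,-.2148]
bot.servo_line([*p,.128],velocity=.1);bot.dwell(.2)
o=get_obs();f=o["wrist_force"];print(o["position"],f.round(2))
for z in (.122,.116,.108,.098,.090,.084,.0815):
    bot.servo_line([*p,z],velocity=.04);d=get_obs()["wrist_force"]-f;print(z,d.round(2))
    if abs(d).max()>12:break
else:
    hand.move_gripper(.05);bot.dwell(.2)
    bot.servo_line([*p,.17],velocity=.12)
    bot.servo_line([p[0]-.02,p[1]-.06,.20],velocity=.12)
    bot.dwell(.2);snap("wrist","pics/w8.png")
    x=cv2.imread("pics/w8.png")[80:330,200:440];cv2.imwrite("pics/c8.png",cv2.resize(x,None,fx=2.2,fy=2.2))
print(get_obs()["time_s"])
```

```text
[ 0.54642854 -0.21498343  0.1287623 ] [ 0.44  0.25 -0.2 ]
0.122 [-0.71 -0.34 -1.84]
0.116 [-1.13 -1.29 -1.27]
0.108 [-0.56 -0.59 -0.2 ]
0.098 [-0.93 -0.72 -0.71]
0.09 [-1.69 -0.61 -0.97]
0.084 [ 0.01 -0.17 -1.31]
0.0815 [-0.46 -0.69 -0.91]
42.5417
```

```bash
ls pics/c8.png
```

```text
pics/c8.png
```

Run:
```python
from h import *
import itertools
c=dict(np.load("pics/w8.npz"));f=c["frame"].astype(int)
t=-.3643
def box(cx,cy,z0,z1):
    L=[[cx+np.cos(t)*x-np.sin(t)*y,cy+np.sin(t)*x+np.cos(t)*y,z] for x,y,z in itertools.product((-.012,.012),(-.006,.006),(z0,z1))]
    q=proj(c,L);return q.min(0).round(1),q.max(0).round(1)
for n,m,ctr in(("blue",(f[...,2]>f[...,0]+60)&(f[...,2]>90),(.54576,-.21469)),("orange",(f[...,0]>200)&(f[...,2]<70)&(f[...,1]<160),(.52866,-.25954))):
    k,l,s,ce=cv2.connectedComponentsWithStats(m.astype(np.uint8));
    print(n,box(*ctr,.058,.098),[x.tolist() for x in s[1:] if x[4]>60])
o=get_obs();print(o["time_s"],o["gripper_width"])
```

```text
blue (array([297.6, 146.3]), array([330.3, 163. ])) [[300, 147, 31, 15, 441], [525, 258, 14, 18, 209]]
orange (array([298.5, 202.8]), array([329.6, 226. ])) [[300, 211, 28, 13, 337]]
42.5417 0.05011966634176056
```

The blue handle's image box, (300–331, 147–162), matches the prediction for a seated, upright gauge in slot_b. The orange one is in its slot too. Handing in.

```bash
python3 -c "
from h import *
print(hand_in())"
```

```text
the job is handed in; nothing more can be done
None
```

I set the gap and handed the job in at about 42.5 s of the 67 s allowed; no verdict came back. I stopped pushing the knob at about 7.8 N, so the pinch was about 2.5 N. The gauge dragged lightly as I drew it up, and the estimated gap left is about 5.7 mm, worked out from force, not measured. The blue gauge is back in slot_b, the orange one is still in its slot, and I kept the arm clear of the beaker, bottle and timer.

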